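Park the handpiece on the rotary hook stand

ROBOT

A 6-joint arm with a two-finger parallel gripper is mounted at the origin on the work surface. World frame = base frame: x ahead of the robot, y to its left, z up, the work surface at z = 0. Lengths are in m, angles in rad, forces in N, time in s.
With the tool pointing down it reaches from about 0.25 to 0.775 m from the base axis. Payload 4 kg.
Tool frame: the origin (TCP) lies midway between the tips of the shut fingers; the grasp point (between the pads) lies 19 mm behind it; z points along the fingers, x is the direction in which the jaws open and shut, and the axes are right-handed (so a half turn about z gives the same grasp; the last joint's range is limited). The gripper opens to 94 mm and grips with 3 to 60 N. Pads are 16 mm wide; open, the fingers measure 119 mm over their backs; the gripper's body (75 mm by 177 mm) begins 78 mm behind the grasp point.
Start: joints at [1.039, 0.087, 1.371, -0, 1.684, -0.103], TCP at [0.229, 0.5, 0.206] pointing down, gripper open.
Joint ranges: [-3.1, 3.1], [-0.76, 2.03], [0.27, 2.55], [-1.08, 4.22], [0.17, 2.65], [-2.57, 2.57]. Speed limits (rad/s): [2.79, 2.79, 3.14, 3.14, 3.14, 3.14].

INTERFACE

Orientations are given as [roll, pitch, yaw] about the fixed x, y, z axes, in that order (R = Rz(yaw) Ry(pitch) Rx(roll)).
In Python, from bench import * gives the robot as it stands.
- The arm moves only by the tool send_rows, never from a script. Its argument "rows" is one flat list of numbers, 7 for each row, row after row: the shift along the world's x, y, z in mm, then the turn, a rotation vector about the world's x, y, z in degrees, then the opening, from 0 (shut) to 1 (fully open). A call has exactly 8 rows; each row shifts and turns the commanded pose from where the row before left it; what a row does not reach is not made up. A row lasts 1/8 s, in which the tool goes at most 62.5 mm and 10.7 degrees, less where a joint would pass 70% of its speed; a pose out of reach is approached as far as the arm can. A call is refused whole if a number of a shift passes 62.5 or a number of a turn 10.7, either way. A call with a gripper value outside its range is refused whole. The fingers move at their own pace and stop on an object; the grip force is fixed at half the most. Time passes only in rows, so rows that do not move let the fingers close, or fill a call up. It gives the time, the measured TCP pose, the force and the opening at its end, in the units of the state.
- get_obs(): the state, without advancing time (a new reading comes with each control period).
- snapshot(name): name is "scene" or "side" or "wrist"; returns a dict with "color" (420x560x3 uint8, red, green, blue), "intrinsics" (3x3 intrinsics, pixels), "rvec" (rotation vector, rad) and "tvec" (3), from world to camera coordinates, as OpenCV has them; the wrist camera has in their place "T_tool_cam" (4x4, takes a point from camera to tool coordinates, whose origin is the TCP and whose axes are the tool frame's). Camera axes: x right, y down, z forward; pixel columns grow to the right and rows downward; lengths in m; the calibration is good to about 2 mm. A picture is of the moment at which its call begins: read the wrist's pose just before it. There is no depth.
- close_job(): hands the job in, once; it reports no verdict.
The state is a dict: "time": time; "joint_positions": joint angles; "qvel": joint speeds; "joint_torque": joint torques, N m; "tool_pos": TCP position; "ee_rot": TCP orientation; "wrist_force": force on the tool from outside, world axes, zero at the start; "wrist_torque": the same for the moment, N m; "width": finger opening in m.
Only numpy, scipy, OpenCV 4.12 (cv2) and the standard library are available. Lean on these libraries where they do the work, as an engineer would, in place of code of your own. Each camera call takes 0.05 s, during which the arm holds its last target.

TASK

First turn the carousel of the rotary stand by its black crank knob until the one empty hook is over the fixed guide ring on the stand's foot. Then draw the handpiece up out of the brass socket and hang it, nose down, on that empty hook: thread its shaft through the hook's curl and on through the guide ring below, and lower it without dropping it until its collar rests on the hook. Let go and leave the other things on the table where they are.

Things in the scene. Friction and masses are not known exactly. Their poses are not given: they have to be found in the camera images.
- stand: Fixed rotary stand on the table: round dark steel foot 150 mm across, upright column, and a tongue reaching out along the stand's own -y with the guide ring at its end. Origin on the column's vertical axis at table height; z up. It is the pivot axis of the carousel. Highest part is the crank knob's top, 188 mm above the table.
- carousel (a joint): Carousel angle (rad), growing counter-clockwise from above; travel -0.6 to 6.9. At 0 and at 6.283 the empty hook is over the guide ring. Turns easily (0.05 N m friction) and stays where left. Aluminium disc 124 mm across, top 140 mm up, with four curled hooks 90 degrees apart, 110 mm from the axis; three hold short tools fixed to it (tops under 152 mm, bottoms over 65 mm).
- hook_eye (a point): Centre of the empty hook's horizontal curl, at the height of its top surface (130 mm above the table), 110 mm from the carousel's axis. The curl is an 8 mm steel bar bent round 300 degrees of a circle with about 23 mm clear opening; it goes round with the carousel. Axis z up.
- guide (a point): Centre of the fixed guide ring, at the height of its top surface (55 mm above the table), 110 mm from the carousel's axis. A closed ring of 10 mm steel bar with about 22 mm clear opening, held up from the tongue by a bent bar on its outer side; 40 mm of free space below it to the tongue. Axis z up.
- crank_knob (a point): Black upright crank knob, 18 mm in diameter, from 146 to 188 mm above the table, standing on the carousel's disc 48 mm from the axis, on the side opposite the empty hook. It spins freely about its own vertical axis, so it can be held while it is taken round. The point lies on its axis 173 mm above the table (15 mm below its top).
- socket: Fixed brass socket: upright tube 48 mm across and 110 mm high with a bore of 23 mm, on a foot 90 mm across. Origin at the centre of its underside.
- handpiece_grip (a point): Loose cordless handpiece, 185 mm long, about 220 g, standing nose down in the brass socket with its collar on the socket's top. Above the collar is a plain round grey grip 28 mm in diameter and 72 mm long; this point is on its axis, 35 mm below the top end, 45 mm above the collar's underside and 150 mm above the nose. z points up along the axis away from the nose.
- collar (a point): Centre of the underside of the handpiece's collar (40 mm in diameter, 8 mm thick). Below it the shaft is 16 mm in diameter and 105 mm long, the last 16 mm tapering to the nose.
- nose (a point): Tip of the handpiece's nose (6 mm flat end), 105 mm below the collar's underside, on the axis.
- bur_box: Bystander: closed flat steel bur box, 70 x 120 x 34 mm, loose; origin at the centre of its underside.
- stone_cone: Bystander: cone of grey abrasive stone, 64 mm across and 85 mm high, standing loose; origin at the centre of its underside.
- spoon: Bystander: white ceramic spoon, 150 mm long, lying loose; handle towards its own -x.
- cast_ring: Bystander: cast gold-tone ring, 25 mm across and 8 mm high, lying loose; origin at the centre of its underside.
There are look-alikes about, which are no part of the job. Of the things that look like the part that bears handpiece_grip, the smaller one is meant.

How it is judged:
On the way, in this order (a step that is already met when the one before it is completed fails the run):
1. the empty hook is turned over the guide ring (centres within 12 mm) while the handpiece is still in the socket (horizontal distance between hook_eye and guide below 0.012 m and distance of nose from where it was at the start of the episode below 0.03 m), for 0.2 s.
2. the handpiece is drawn clear of the socket (nose above 120 mm) (height (world z) of nose above 0.12 m), for 0.1 s.
At the end, for the whole second after the job is handed in: Empty hook over the guide ring (centres within 12 mm); handpiece upright (0.1 rad), collar on the hook (4 mm in height, 8 mm off-centre), nose through the guide ring (20 mm or more below its top, within 10 mm of its centre); all at rest (horizontal distance between hook_eye and guide below 0.012 m and horizontal distance between collar and hook_eye below 0.008 m and z of collar in the frame of hook_eye between -0.004 and 0.004 m and horizontal distance between nose and guide below 0.01 m and z of nose in the frame of guide below -0.02 m and angle between collar's own z axis and vertical below 0.1 rad and linear speed of handpiece below 0.02 m/s and velocity of joint carousel between -0.05 and 0.05 rad/s); the robot touches nothing.
It fails at once if the handpiece is dropped or slammed onto the hook (faster than 0.6 m/s there) (horizontal distance between collar and hook_eye below 0.02 m and linear speed of handpiece above 0.6 m/s).
It fails at once if the bur box is moved over 25 mm (distance of bur_box from where it was at the start of the episode above 0.025 m).
It fails at once if the stone cone is moved over 25 mm (distance of stone_cone from where it was at the start of the episode above 0.025 m).
It fails at once if the spoon is moved over 25 mm (distance of spoon from where it was at the start of the episode above 0.025 m).
It fails at once if the cast ring is moved over 25 mm (distance of cast_ring from where it was at the start of the episode above 0.025 m).
It also fails if it takes over 58 s, if anything falls off the work surface, if the arm or the gripper's body presses on something with over 40 N, if the wrist force passes 120 N, or if a joint passes its speed limit or range.

## Working session

There is one attempt and no reset: what is moved stays moved. The work goes in short steps, Python scripts to look and compute and a tool call to move; the robot and the scene stay as the last step left them, time stands still between calls to the robot, and variables do not carry over. Pictures are saved under pics/ and viewed, and the job is handed in when it is done.

Besides the shell and the picture viewer there is one more tool, called as name(argument=value, ...) on one line, values as JSON. send_rows: Moves the arm, as the interface text tells. Its arguments: {"type":"object","properties":{"rows":{"type":"array","items":{"type":"number"}}},"required":["rows"]}

```bash
mkdir -p pics; ls; cat > h.py <<'E'
from bench import *
import numpy as np, cv2
def snap(n,f):
    s=snapshot(n); cv2.imwrite('pics/'+f,cv2.cvtColor(s['color'],cv2.COLOR_RGB2BGR)); 
    np.savez('pics/'+f.replace('.png','.npz'),**{k:np.array(v) for k,v in s.items()}); return s
E
python3 - <<'E'
from h import *
for n in ['scene','side','wrist']:
    s=snap(n,n+'0.png'); print(n,{k:np.round(v,4).tolist() for k,v in s.items() if k!='color'})
print(get_obs())
E
```

```text
pics
scene {'intrinsics': [[452.3691, 0.0, 277.2684], [0.0, 452.3691, 206.8896], [0.0, 0.0, 1.0]], 'rvec': [1.4281, 2.171, -0.8375], 'tvec': [0.2247, -0.2963, 1.7254]}
side {'intrinsics': [[408.3105, 0.0, 280.0352], [0.0, 408.3105, 205.7956], [0.0, 0.0, 1.0]], 'rvec': [1.9718, -0.8421, 0.4776], 'tvec': [-0.4091, 0.301, 0.9347]}
wrist {'intrinsics': [[368.7876, 0.0, 280.963], [0.0, 368.7876, 200.6178], [0.0, 0.0, 1.0]], 'T_tool_cam': [[1.0, -0.0011, -0.0002, -0.0012], [0.0011, 0.9698, 0.2439, -0.0708], [-0.0001, -0.2439, 0.9698, -0.1795], [0.0, 0.0, 0.0, 1.0]]}
{'time': 0.15, 'joint_positions': array([ 1.03887148e+00,  8.78182998e-02,  1.37187424e+00, -7.24657363e-06,
        1.68360020e+00, -1.03119775e-01]), 'qvel': array([ 6.96095782e-04, -2.59823893e-04, -5.25199510e-03,  2.78588447e-05,
       -9.96850303e-04,  1.28575025e-03]), 'joint_torque': array([ 9.52490773e-04, -3.40638864e+01, -3.02795756e+01,  7.17254123e-02,
        3.03767156e-02, -1.24917328e-04]), 'tool_pos': array([0.22848833, 0.49984135, 0.20457165]), 'ee_rot': array([-3.14142482e+00,  1.69179234e-03,  1.14199059e+00]), 'wrist_force': array([ 0.41442971, -1.02920289, -0.01995939]), 'wrist_torque': array([-0.06305853,  0.01877505, -0.0137027 ]), 'width': 0.09394657019380157}
```

View pics/scene0.png

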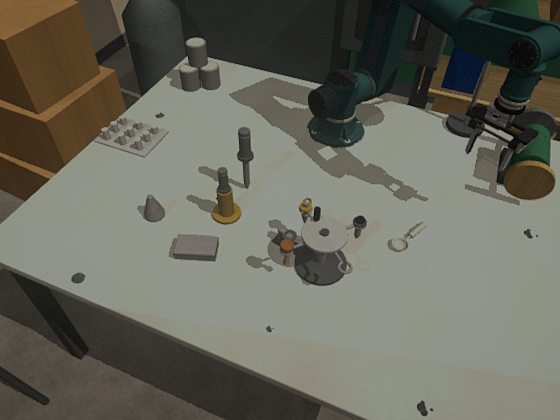

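View pics/side0.png

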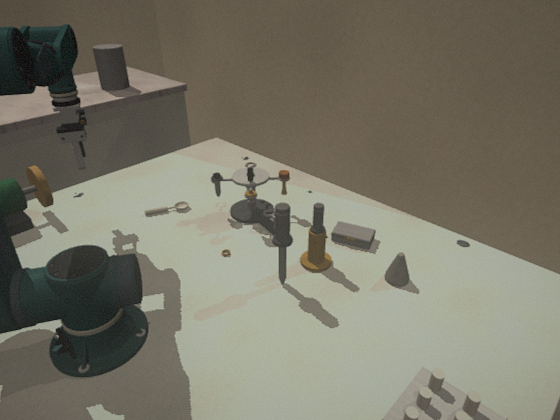

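View pics/wrist0.png

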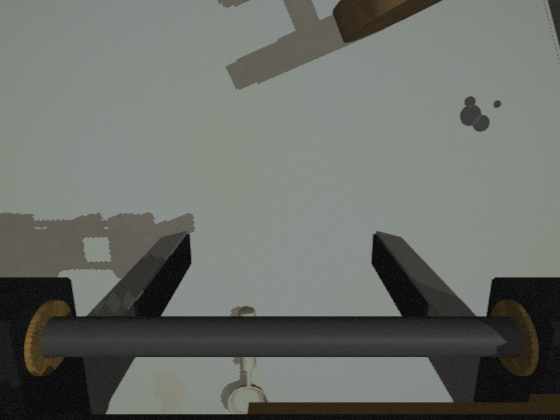

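```bash
python3 - <<'E'
from h import *
a=cv2.imread('pics/scene0.png')[110:310,130:400]; b=cv2.imread('pics/side0.png')[140:300,130:420]
cv2.imwrite('pics/c1.png',cv2.convertScaleAbs(cv2.resize(a,(790,585),interpolation=cv2.INTER_CUBIC),alpha=1.3))
cv2.imwrite('pics/c2.png',cv2.convertScaleAbs(cv2.resize(b,(798,440),interpolation=cv2.INTER_CUBIC),alpha=1.3))
E
```

```text
(no output)
```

View pics/c1.png

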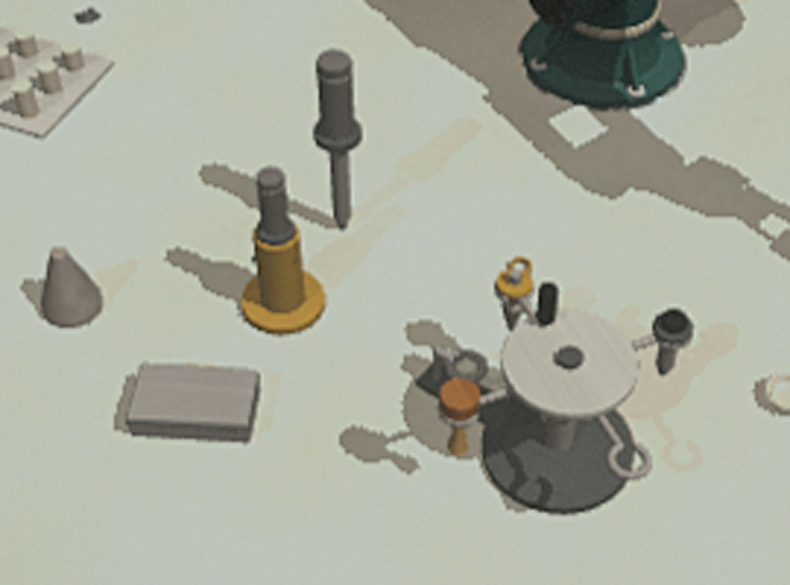

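View pics/c2.png

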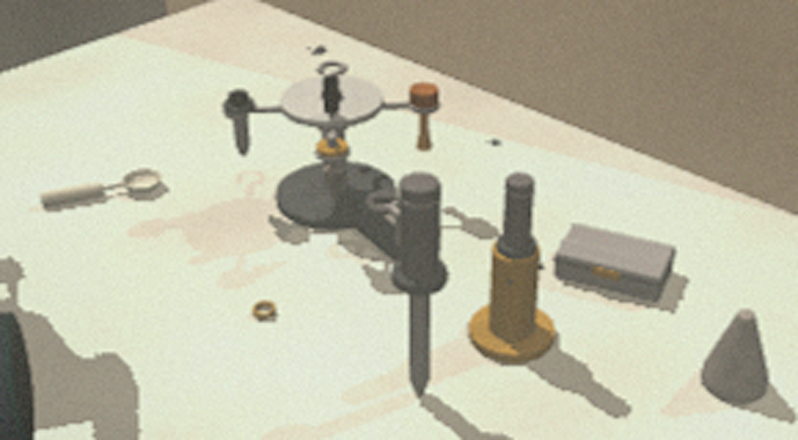

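```bash
cat >> h.py <<'E'
def cam(f):
    d=np.load('pics/'+f+'.npz'); R=cv2.Rodrigues(d['rvec'])[0]; return d['intrinsics'],R,d['tvec'].ravel()
def ray(c,uv):
    K,R,t=c; d=R.T@np.linalg.solve(K,[uv[0],uv[1],1.]); return -R.T@t,d/np.linalg.norm(d)
def onz(c,uv,z):
    o,d=ray(c,uv); return o+d*(z-o[2])/d[2]
def tri(rs):
    A=sum(np.eye(3)-np.outer(d,d) for o,d in rs); b=sum((np.eye(3)-np.outer(d,d))@o for o,d in rs); p=np.linalg.solve(A,b)
    return p,[np.linalg.norm(np.cross(p-o,d)) for o,d in rs]
def proj(c,p):
    K,R,t=c; q=K@(R@np.asarray(p)+t); return q[:2]/q[2]
E
python3 - <<'E'
from h import *
S=cam('scene0');D=cam('side0')
s1=lambda u,v:(130+u*270/790,110+v*200/585)
s2=lambda u,v:(130+u*290/798,140+v*160/440)
def both(n,a,b,z):
    a=s1(*a);b=s2(*b);print(n,np.round(onz(S,a,z),4),np.round(onz(D,b,z),4),np.round(tri([ray(S,a),ray(D,b)])[0],4))
both('disc',(568,363),(332,99),.14)
both('guide',(467,366),(382,203),.055)
both('hook',(630,460),(332,69),.13)
both('knobtop',(549,289),(332,78),.188)
both('hp top',(271,175),(519,181),.19)
both('cone',(68,310),(735,390),0)
both('box',(193,388),(614,250),.034)
both('socket foot',(283,305),(512,335),.01)
both('big top',(335,60),(419,181),.2)
both('big nose',(343,225),(420,393),.0)
both('spoon',(780,393),(142,183),.0)
both('ring',(517,268),(264,310),.004)
both('oran',(460,400),(424,95),.145)
both('blk',(673,325),(238,99),.145)
E
```

```text
disc [0.6194 0.1529 0.14  ] [0.609  0.1494 0.14  ] [0.6146 0.1533 0.1359]
guide [0.5942 0.0471 0.055 ] [0.5808 0.0391 0.055 ] [0.5885 0.0458 0.0484]
hook [0.6916 0.235  0.13  ] [0.68  0.227 0.13 ] [0.6875 0.2348 0.1248]
knobtop [0.5836 0.1181 0.188 ] [0.5809 0.1163 0.188 ] [0.5825 0.1179 0.1869]
hp top [ 0.5523 -0.1799  0.19  ] [ 0.5468 -0.1826  0.19  ] [ 0.55   -0.1808  0.1878]
cone [ 0.6518 -0.389   0.    ] [ 0.6365 -0.3919  0.    ] [ 0.6461 -0.3908 -0.0067]
box [ 0.7122 -0.1961  0.034 ] [ 0.7123 -0.1926  0.034 ] [ 0.712  -0.1944  0.0349]
socket foot [ 0.5609 -0.1768  0.01  ] [ 0.5423 -0.1879  0.01  ] [ 0.5527 -0.181  -0.    ]
big top [ 0.3768 -0.1956  0.2   ] [ 0.4689 -0.1255  0.2   ] [ 0.4212 -0.1715  0.2393]
big nose [ 0.4172 -0.1753  0.    ] [ 0.421  -0.1728  0.    ] [ 0.4192 -0.1744  0.0021]
spoon [0.4571 0.3384 0.    ] [0.465  0.3588 0.    ] [0.459  0.3413 0.0074]
ring [0.4043 0.0314 0.004 ] [0.3981 0.0353 0.004 ] [0.4002 0.0332 0.0027]
oran [0.7009 0.0807 0.145 ] [0.6845 0.071  0.145 ] [0.6951 0.0795 0.138 ]
blk [0.5418 0.2279 0.145 ] [0.5261 0.2217 0.145 ] [0.5339 0.2288 0.1387]
```

Handpieces: the large free-standing one is at scene (245,155) and the small one is in the brass socket at scene (223,190) / side (318,220). The small one is meant: it is the smaller of the two and stands in the brass socket. The enlarged crops confirm this. The empty hook is at scene (345,267) and the guide ring at scene (290,235). The carousel has to go about 152° clockwise.

send_rows(rows=[36,-39,12,0,0,0,1,36,-39,12,0,0,0,1,36,-39,12,0,0,0,1,36,-39,12,0,0,0,1,36,-39,12,0,0,0,1,36,-39,12,0,0,0,1,36,-39,12,0,0,0,1,36,-39,12,0,0,0,1])

```text
time: 1.15
tool_pos: [0.5176, 0.1868, 0.3015]
ee_rot: [-3.141, 0.0, 1.142]
wrist_force: [0.5, 0.4, 0.6]
width: 0.0942
```

```bash
cat >> h.py <<'E'
def wsnap(f):
    o=get_obs(); s=snap('wrist',f)
    from scipy.spatial.transform import Rotation as Ro
    T=np.eye(4);T[:3,:3]=Ro.from_euler('xyz',o['ee_rot']).as_matrix();T[:3,3]=o['tool_pos']
    W=T@s['T_tool_cam']; R=W[:3,:3].T; t=-R@W[:3,3]
    np.savez('pics/'+f.replace('.png','.npz'),intrinsics=s['intrinsics'],rvec=cv2.Rodrigues(R)[0],tvec=t)
    print(round(o['time'],2),o['tool_pos'].round(4),o['ee_rot'].round(4),o['wrist_force'].round(1),round(o['width'],4)); return s
E
python3 -c "
from h import *
wsnap('w1.png')"
```

```text
1.15 [0.5176 0.1868 0.3015] [-3.1411e+00  1.0000e-04  1.1419e+00] [0.5 0.4 0.6] 0.0942
```

View pics/w1.png

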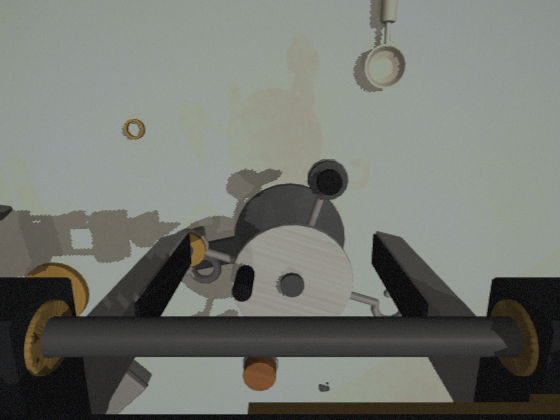

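The wrist view shows the disc around (293,280), the knob at (243,283), the guide ring at (206,268) partly under the yellow tool, and the empty hook at (385,303).

```bash
python3 - <<'E'
from h import *
im=cv2.imread('pics/w1.png'); c=cam('w1')
g=cv2.cvtColor(im,cv2.COLOR_BGR2GRAY)
# disc mask within box
sub=cv2.resize(im[220:320,180:400],None,fx=3.6,fy=3.6,interpolation=cv2.INTER_CUBIC); cv2.imwrite('pics/c3.png',cv2.convertScaleAbs(sub,alpha=1.4))
for n,uv,z in [('hub',(291,284.5),.143),('knobtop',(243,269),.188),('knobbot',(242,296),.146),('guide',(206,270),.055),('hook',(386,303),.13)]:
    print(n,onz(c,uv,z).round(4))
# circle edge: sample disc rim points by radial ray gradient
cx,cy=293,282;P=[]
for a in np.deg2rad(np.arange(180,360,4)):
    r=np.arange(45,75,.5); xs=(cx+r*np.cos(a)).astype(np.float32);ys=(cy+r*np.sin(a)).astype(np.float32)
    v=cv2.remap(cv2.GaussianBlur(g,(3,3),0),xs[None],ys[None],1)[0].astype(float)
    d=v[:-4]-v[4:]; i=d.argmax()
    if d[i]>25: P.append((xs[i+2],ys[i+2]))
W=np.array([onz(c,p,.14)[:2] for p in P])
from scipy.optimize import least_squares
f=least_squares(lambda q:np.hypot(W[:,0]-q[0],W[:,1]-q[1])-.062,[.615,.152],loss='soft_l1',f_scale=.001)
print(f.x,len(P),np.abs(f.fun).mean())
E
```

```text
hub [0.6129 0.1527 0.143 ]
knobtop [0.5611 0.1295 0.188 ]
knobbot [0.6025 0.1035 0.146 ]
guide [0.5922 0.048  0.055 ]
hook [0.6803 0.2326 0.13  ]
[0.61343066 0.15306514] 35 0.0009302654526417709
```

View pics/c3.png

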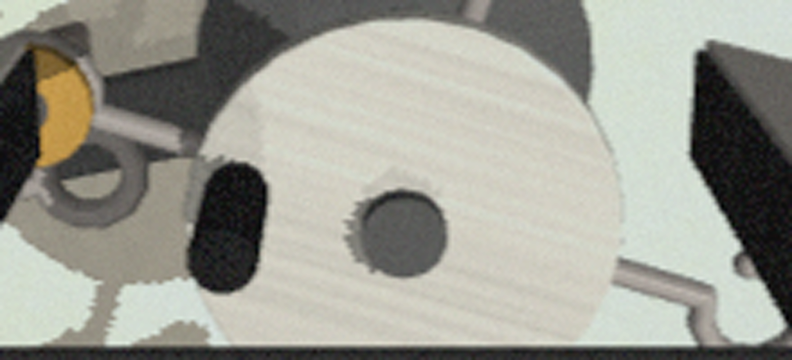

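```bash
python3 - <<'E'
from h import *
c=cam('w1')
for n,uv,z in [('knobtop',(243.3,291.5),.188),('knobbot',(245,272.5),.146)]:
    print(n,onz(c,uv,z).round(4))
s=np.array([.6134,.1530]); k=.048
for a in [-131,-134,-128]: print(a,s+k*np.array([np.cos(np.deg2rad(a)),np.sin(np.deg2rad(a))]))
E
```

```text
knobtop [0.5803 0.1204 0.188 ]
knobbot [0.5808 0.1174 0.146 ]
-131 [0.58190917 0.11677394]
-134 [0.5800564  0.11847169]
-128 [0.58384825 0.11517548]
```

send_rows(rows=[16,-17.2,-10,0,0,0,0.6,16,-17.2,-10,0,0,0,0.6,16,-17.2,-10,0,0,0,0.6,15.5,-17.2,-10,0,0,0,0.6,0,0,-30,0,0,0,0.6,0,0,-30,0,0,0,0.6,0,0,-25,0,0,0,0.6,0,0,-16,0,0,0,0.6])

```text
time: 2.2
tool_pos: [0.5798, 0.119, 0.1583]
ee_rot: [-3.14, 0.001, 1.142]
wrist_force: [-0.6, 0.5, -0.7]
width: 0.0563
```

```bash
python3 -c "
from h import *
wsnap('w2.png')"
```

```text
2.2 [0.5798 0.119  0.1583] [-3.1395e+00  1.2000e-03  1.1421e+00] [-0.6  0.5 -0.7] 0.0563
```

View pics/w2.png

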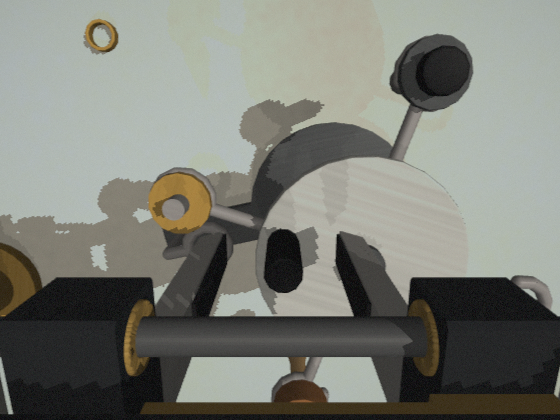

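The knob (284,262) sits between the fingers, so I close on it.

send_rows(rows=[0,0,0,0,0,0,0,0,0,0,0,0,0,0,0,0,0,0,0,0,0,0,0,0,0,0,0,0,0,0,0,0,0,0,0,0,0,0,0,0,0,0,0,0,0,0,0,0,0,0,0,0,0,0,0,0])

```text
time: 3.25
tool_pos: [0.5806, 0.1196, 0.1612]
ee_rot: [3.141, -0.001, 1.142]
wrist_force: [0.5, 1.3, 3.6]
width: 0.0177
```

```bash
python3 - <<'E'
from h import *
o=get_obs();p=o['tool_pos'];print(p.round(4),o['width'],o['wrist_force'].round(1))
s=np.array([.6134,.1530]); r=p[:2]-s; print(np.hypot(*r),np.rad2deg(np.arctan2(r[1],r[0])))
a0=-133.5;a1=-282.4
A=np.deg2rad(np.linspace(a0,a1,17)); Q=np.c_[np.cos(A),np.sin(A)]*48; print(np.diff(Q,axis=0).round(1))
E
```

```text
[0.5806 0.1196 0.1612] 0.01769238198377873 [0.5 1.3 3.6]
0.0467983549650614 -134.54112317857184
[[-5.2  5.8]
 [-4.2  6.6]
 [-3.1  7.2]
 [-1.9  7.6]
 [-0.6  7.8]
 [ 0.6  7.8]
 [ 1.9  7.6]
 [ 3.1  7.2]
 [ 4.2  6.6]
 [ 5.2  5.8]
 [ 6.1  4.9]
 [ 6.8  3.8]
 [ 7.3  2.7]
 [ 7.6  1.5]
 [ 7.8  0.2]
 [ 7.7 -1. ]]
```

send_rows(rows=[-5.2,5.8,0,0,0,0,0,-4.2,6.6,0,0,0,0,0,-3.1,7.2,0,0,0,0,0,-1.9,7.6,0,0,0,0,0,-0.6,7.8,0,0,0,0,0,0.6,7.8,0,0,0,0,0,1.9,7.6,0,0,0,0,0,3.1,7.2,0,0,0,0,0])

```text
time: 4.25
tool_pos: [0.5704, 0.1771, 0.1612]
ee_rot: [3.141, 0.001, 1.142]
wrist_force: [0.2, -1.8, 6.4]
width: 0.0173
```

send_rows(rows=[4.2,6.6,0,0,0,0,0,5.2,5.8,0,0,0,0,0,6.1,4.9,0,0,0,0,0,6.8,3.8,0,0,0,0,0,7.3,2.7,0,0,0,0,0,7.6,1.5,0,0,0,0,0,0,0,0,0,0,0,0,0,0,0,0,0,0,0])

```text
time: 5.25
tool_pos: [0.6079, 0.2028, 0.1612]
ee_rot: [3.141, -0.0, 1.142]
wrist_force: [1.1, -0.1, 5.9]
width: 0.0172
```

```bash
python3 - <<'E'
from h import *
o=get_obs();p=o['tool_pos'];print(p.round(4),o['width'],o['wrist_force'].round(1))
wsnap('w3.png');snap('scene','s3.png')
a=cv2.imread('pics/s3.png')[180:300,250:400]; cv2.imwrite('pics/c4.png',cv2.convertScaleAbs(cv2.resize(a,(750,600),interpolation=cv2.INTER_CUBIC),alpha=1.3))
E
```

```text
[0.6079 0.2028 0.1612] 0.017187948489917042 [ 1.1 -0.1  5.9]
5.25 [0.6079 0.2028 0.1612] [ 3.1410e+00 -3.0000e-04  1.1424e+00] [ 1.1 -0.1  5.9] 0.0172
```

View pics/w3.png

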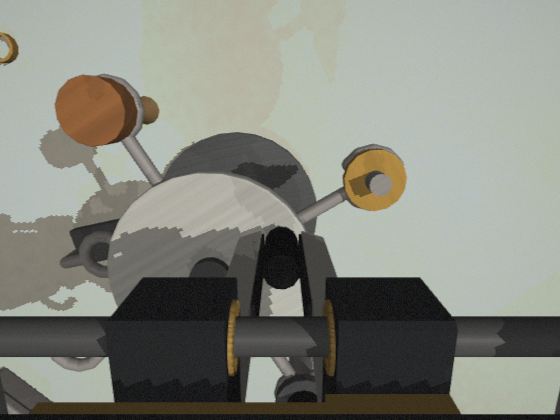

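View pics/c4.png

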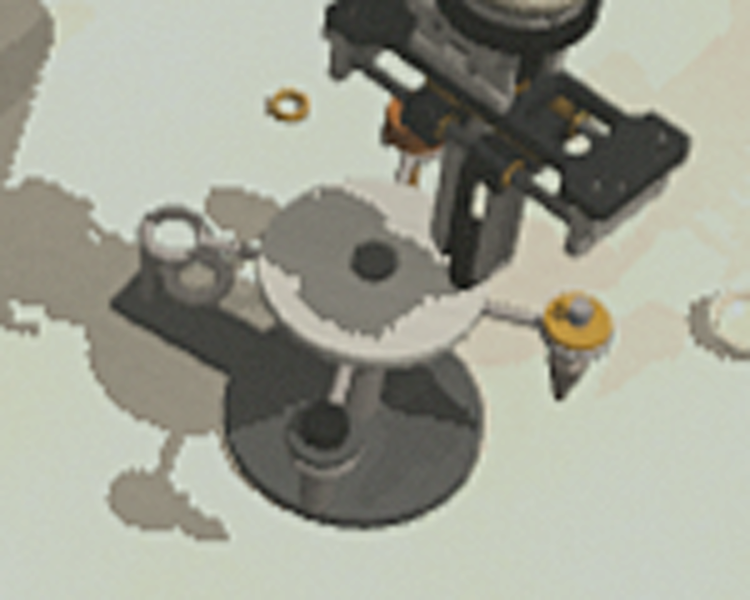

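```bash
python3 - <<'E'
from h import *
c=cam('s3')
h=onz(c,(284.8,226.4),.126);g=onz(c,(290.0,235.0),.050);hub=onz(c,(250+374/5,180+260/5),.145)
s=np.array([.6134,.1530])
for n,p in [('hook',h),('guide',g),('hub',hub)]:
    print(n,p.round(4))
s=hub[:2]
ah=np.rad2deg(np.arctan2(*(h[:2]-s)[::-1]));ag=np.rad2deg(np.arctan2(*(g[:2]-s)[::-1])); print(ah,ag,np.hypot(*(h[:2]-s)),np.hypot(*(g[:2]-s)))
p=get_obs()['tool_pos'][:2]
for s in [np.array([.6134,.1530]),hub[:2]]:print(np.rad2deg(np.arctan2(*(p-s)[::-1]))-180,np.hypot(*(p-s)))
E
```

```text
hook [0.6254 0.0433 0.126 ]
guide [0.5895 0.0466 0.05  ]
hub [0.6159 0.1531 0.145 ]
-85.08247662118978 -103.92846387319918 0.11026294407818762 0.10977279353466389
-83.57460146094374 0.05008618272838411
-80.70486942571931 0.0503248667944794
```

send_rows(rows=[5.3,0,0,0,0,0,0,5.2,-0.6,0,0,0,0,0,5.1,-1.2,0,0,0,0,0,0,0,0,0,0,0,0,0,0,0,0,0,0,0,0,0,0,0,0,0,0,0,0,0,0,0,0,0,0,0,0,0,0,0,0])

```text
time: 6.35
tool_pos: [0.6234, 0.2019, 0.1612]
ee_rot: [3.141, -0.002, 1.143]
wrist_force: [0.9, 0.6, 5.3]
width: 0.0174
```

```bash
python3 - <<'E'
from h import *
o=get_obs();p=o['tool_pos'];print(p.round(4),o['width'],o['wrist_force'].round(1))
snap('scene','s4.png');snap('side','d4.png')
a=cv2.imread('pics/s4.png')[210:260,260:335]; cv2.imwrite('pics/c5.png',cv2.convertScaleAbs(cv2.resize(a,(750,500),interpolation=cv2.INTER_CUBIC),alpha=1.3))
a=cv2.imread('pics/d4.png')[160:235,220:320]; cv2.imwrite('pics/c6.png',cv2.convertScaleAbs(cv2.resize(a,(800,600),interpolation=cv2.INTER_CUBIC),alpha=1.5))
E
```

```text
[0.6234 0.2019 0.1612] 0.01737888537197396 [0.9 0.6 5.3]
```

View pics/c5.png

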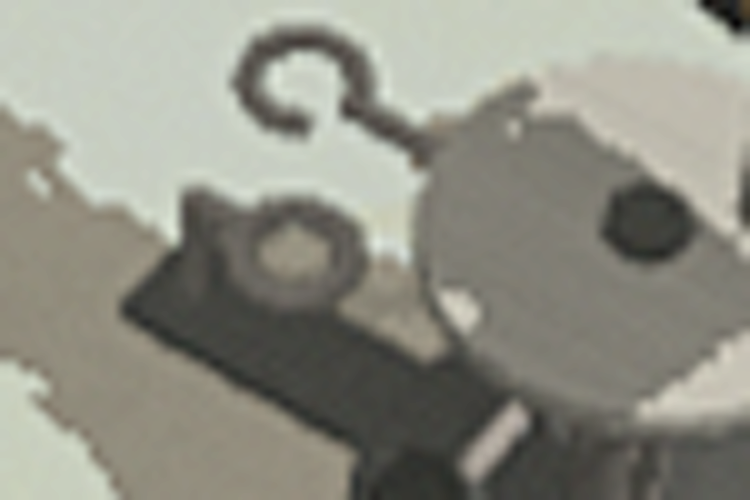

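View pics/c6.png

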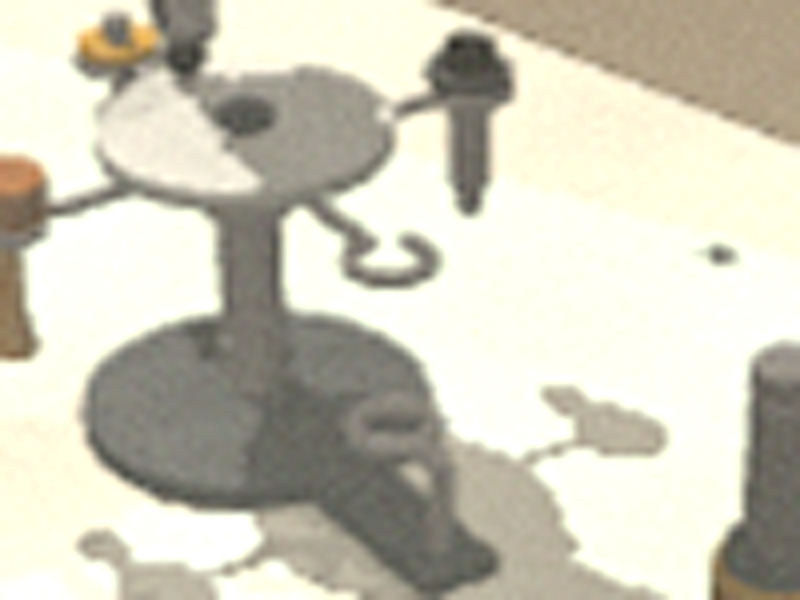

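The hook curl at scene (290,218) is now above the guide ring at (289,235). In the side view they are at (268.5,192) and (269.3,212).

```bash
python3 - <<'E'
from h import *
f=lambda x,k,o:(np.array(x)+.5)/k-.5+o
S=cam('s4');D=cam('d4')
hs=f((304,82),10,(260,210));gs=f((296,253),10,(260,210));us=f((648,222),10,(260,210))
hd=f((392,260),8,(220,160));gd=f((398,423),8,(220,160));ud=f((246,116),8,(220,160))
for n,a,b,z in [('hook',hs,hd,.126),('guide',gs,gd,.05),('hub',us,ud,.145)]:
    print(n,onz(S,a,z).round(4),onz(D,b,z).round(4),tri([ray(S,a),ray(D,b)])[0].round(4))
E
```

```text
hook [0.5908 0.0444 0.126 ] [0.5905 0.0484 0.126 ] [0.59   0.0457 0.1267]
guide [0.59   0.0441 0.05  ] [0.5934 0.0496 0.05  ] [0.591  0.0456 0.0525]
hub [0.6156 0.1517 0.145 ] [0.6111 0.153  0.145 ] [0.613  0.1527 0.1437]
```

send_rows(rows=[0,0,0,0,0,0,0.6,0,0,0,0,0,0,0.6,0,0,15,0,0,0,0.6,0,0,45,0,0,0,0.6,0,0,45,0,0,0,0.6,0,-15,35,0,0,0,0.8,-5,-45,0,0,0,0,1,-10,-50,0,0,0,0,1])

```text
time: 7.45
tool_pos: [0.6086, 0.09, 0.3019]
ee_rot: [3.14, -0.001, 1.144]
wrist_force: [0.0, -0.6, -0.4]
width: 0.0828
```

send_rows(rows=[-12,-50,0,0,0,0,1,-12,-50,0,0,0,0,1,-12,-50,0,0,0,0,1,-12,-50,0,0,0,0,1,-9,-45,0,0,0,0,1,0,-28,0,0,0,0,1,0,0,0,0,0,0,1,0,0,0,0,0,0,1])

```text
time: 8.45
tool_pos: [0.5517, -0.1817, 0.301]
ee_rot: [3.141, -0.001, 1.143]
wrist_force: [-0.4, -0.0, 0.7]
width: 0.0943
```

```bash
python3 - <<'E'
from h import *
wsnap('w5.png');snap('scene','s5.png');snap('side','d5.png')
a=cv2.imread('pics/s5.png')[210:260,260:335]; cv2.imwrite('pics/c7.png',cv2.convertScaleAbs(cv2.resize(a,(750,500),interpolation=cv2.INTER_CUBIC),alpha=1.3))
E
```

```text
8.45 [ 0.5517 -0.1817  0.301 ] [ 3.1415e+00 -8.0000e-04  1.1425e+00] [-0.4 -0.   0.7] 0.0943
```

View pics/w5.png

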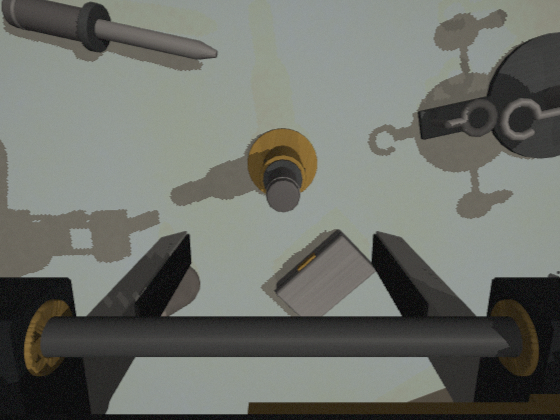

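View pics/c7.png

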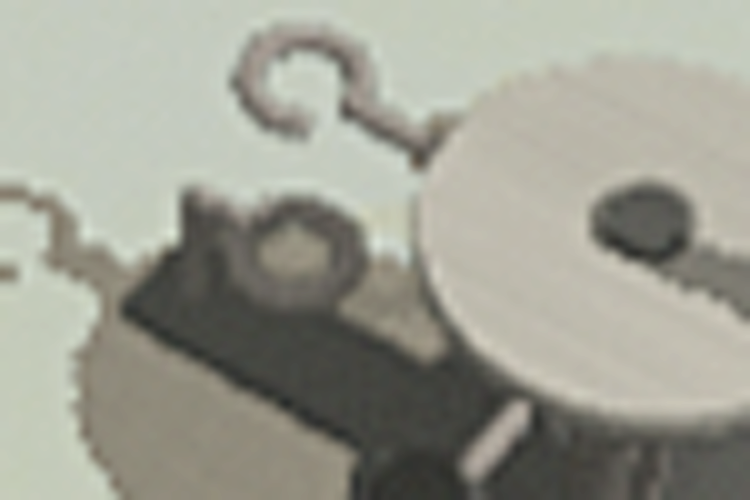

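View pics/d5.png

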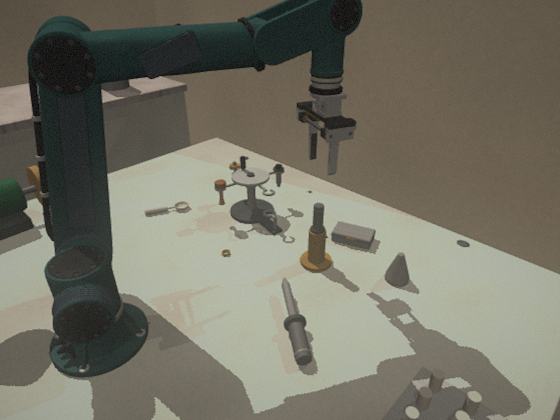

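The look-alike has fallen over by itself (side (295,325), wrist (110,35)). The arm never came within 100 mm of it, and it is lying well inside the table. The hook stayed put when I let go.

```bash
python3 - <<'E'
from h import *
im=cv2.imread('pics/w5.png')
a=im[120:220,230:350]; b=im[70:170,400:560]
cv2.imwrite('pics/c8.png',np.hstack([cv2.convertScaleAbs(cv2.resize(a,None,fx=3,fy=3,interpolation=2),alpha=1.6),cv2.convertScaleAbs(cv2.resize(b,None,fx=2.7,fy=3,interpolation=2),alpha=1.6)]))
s=[cv2.imread('pics/%s.png'%n)[100:230,200:300] for n in('s3','s4','s5')]
cv2.imwrite('pics/c9.png',cv2.resize(np.hstack(s),None,fx=2.6,fy=2.6))
c=cam('w5')
print(onz(c,(283,194),.19))
E
```

```text
[ 0.54890817 -0.17999406  0.19      ]
```

View pics/c8.png

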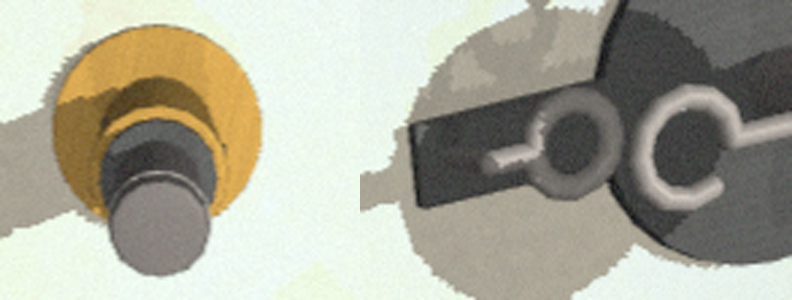

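View pics/c9.png

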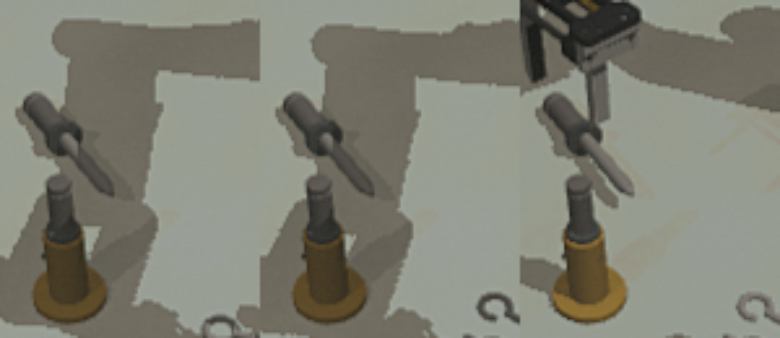

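```bash
python3 - <<'E'
from h import *
c=cam('w5')
print('g',onz(c,(479.7,117.8),.05),'h',onz(c,(521.2,118.7),.126))
E
```

```text
g [0.59115602 0.04810586 0.05      ] h [0.5897424  0.04770272 0.126     ]
```

send_rows(rows=[-2,1,-30,0,0,0,1,0,0,-45,0,0,0,1,0,0,-40,0,0,0,1,0,0,-25,0,0,0,1,0,0,-15,0,0,0,1,0,0,-8,0,0,0,1,0,0,0,0,0,0,1,0,0,0,0,0,0,0.5])

```text
time: 9.6
tool_pos: [0.5503, -0.1818, 0.1389]
ee_rot: [3.139, -0.0, 1.142]
wrist_force: [-0.2, -0.8, 0.4]
width: 0.0875
```

```bash
python3 - <<'E'
from h import *
wsnap('w6.png')
E
```

```text
9.6 [ 0.5503 -0.1818  0.1389] [ 3.1391e+00 -1.0000e-04  1.1420e+00] [-0.2 -0.8  0.4] 0.0875
```

View pics/w6.png

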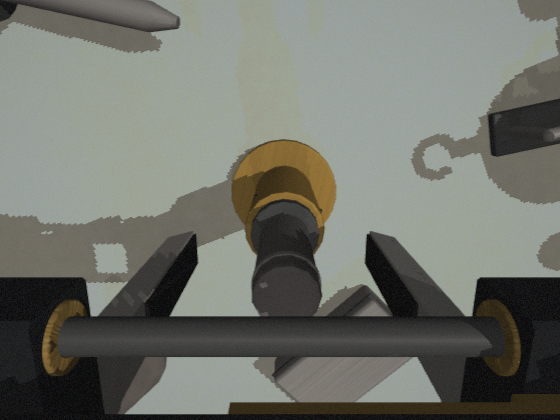

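The handpiece is centred between the fingers (285,260), so I close.

send_rows(rows=[0,0,0,0,0,0,0.35,0,0,0,0,0,0,0.3,0,0,0,0,0,0,0.2,0,0,0,0,0,0,0,0,0,0,0,0,0,0,0,0,0,0,0,0,0,0,0,0,0,0,0,0,0,0,0,0,0,0,0])

```text
time: 10.65
tool_pos: [0.5497, -0.1811, 0.1375]
ee_rot: [3.142, -0.001, 1.142]
wrist_force: [1.5, 1.3, 0.4]
width: 0.0275
```

send_rows(rows=[0,0,5,0,0,0,0,0,0,20,0,0,0,0,0,0,30,0,0,0,0,0,0,35,0,0,0,0,0,0,35,0,0,0,0,0,0,30,0,0,0,0,0,0,15,0,0,0,0,0,0,0,0,0,0,0])

```text
time: 11.65
tool_pos: [0.5498, -0.1818, 0.3081]
ee_rot: [3.14, 0.0, 1.142]
wrist_force: [-0.0, -0.3, -3.8]
width: 0.0276
```

```bash
python3 - <<'E'
from h import *
wsnap('w7.png'); snap('scene','s7.png');snap('side','d7.png')
a=cv2.imread('pics/s7.png')[60:240,160:340];b=cv2.imread('pics/d7.png')[60:240,220:400]
cv2.imwrite('pics/c10.png',cv2.convertScaleAbs(cv2.resize(np.hstack([a,b]),(800,400),interpolation=2),alpha=1.4))
E
```

```text
11.65 [ 0.5498 -0.1818  0.3081] [3.1402e+00 3.0000e-04 1.1417e+00] [-0.  -0.3 -3.8] 0.0276
```

View pics/c10.png

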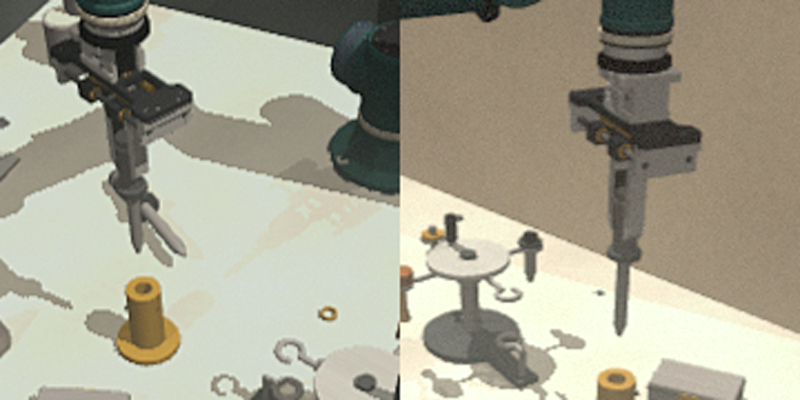

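View pics/w7.png

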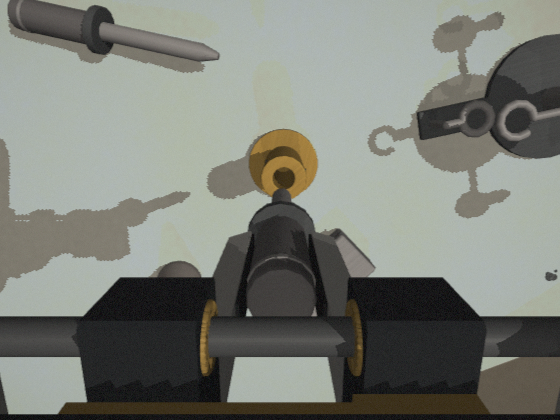

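Both views show it lifted clear, hanging straight and gripped. Next I move over the hook.

send_rows(rows=[4,20,0,0,0,0,0,8,45,0,0,0,0,0,8,48,0,0,0,0,0,8,48,0,0,0,0,0,8,40,0,0,0,0,0,5,27,0,0,0,0,0,0,0,0,0,0,0,0,0,0,0,0,0,0,0])

```text
time: 12.8
tool_pos: [0.5902, 0.0468, 0.307]
ee_rot: [-3.141, 0.001, 1.142]
wrist_force: [-0.0, 0.0, -2.8]
width: 0.0278
```

send_rows(rows=[0,0,-10,0,0,0,0,0,0,-12,0,0,0,0,0,0,-8,0,0,0,0,0,0,0,0,0,0,0,0,0,0,0,0,0,0,0,0,0,0,0,0,0,0,0,0,0,0,0,0,0,0,0,0,0,0,0])

```text
time: 13.8
tool_pos: [0.5907, 0.0466, 0.2778]
ee_rot: [3.141, -0.0, 1.142]
wrist_force: [1.0, -0.8, -2.5]
width: 0.0277
```

```bash
python3 - <<'E'
from h import *
wsnap('w8.png'); snap('scene','s8.png');snap('side','d8.png')
a=cv2.imread('pics/s8.png')[165:255,250:330];b=cv2.imread('pics/d8.png')[135:225,230:310]
cv2.imwrite('pics/c11.png',cv2.convertScaleAbs(cv2.resize(np.hstack([a,b]),None,fx=5,fy=5,interpolation=2),alpha=1.4))
E
```

```text
13.8 [0.5907 0.0466 0.2778] [ 3.1411e+00 -3.0000e-04  1.1421e+00] [ 1.  -0.8 -2.5] 0.0277
```

View pics/c11.png

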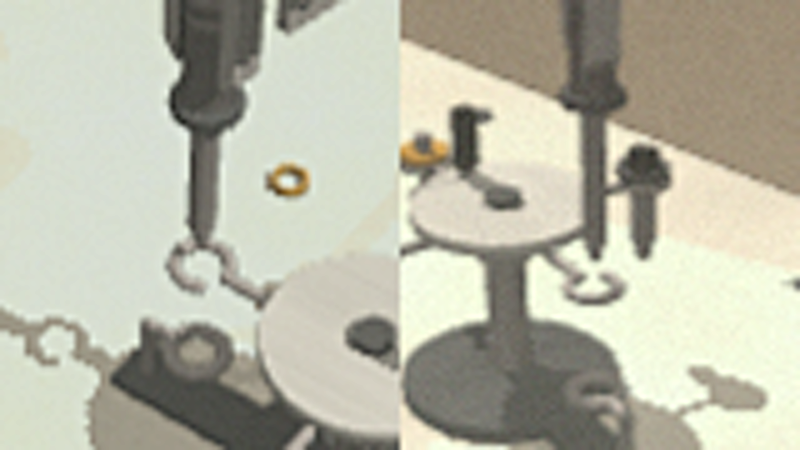

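View pics/w8.png

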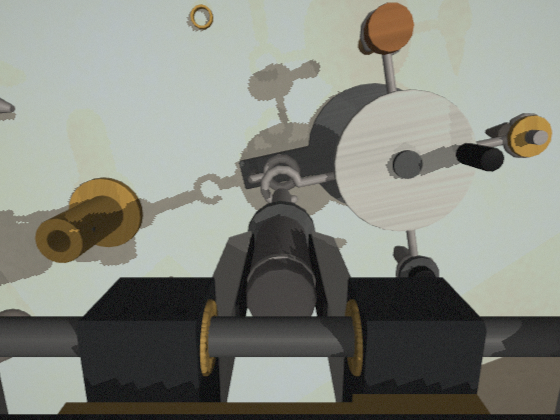

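```bash
python3 - <<'E'
from h import *
a=cv2.imread('pics/s8.png')[182:242,270:310];b=cv2.imread('pics/d8.png')[150:210,250:290]
cv2.imwrite('pics/c12.png',cv2.convertScaleAbs(cv2.resize(np.hstack([a,b]),None,fx=10,fy=10,interpolation=2),alpha=1.5))
E
```

```text
(no output)
```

View pics/c12.png

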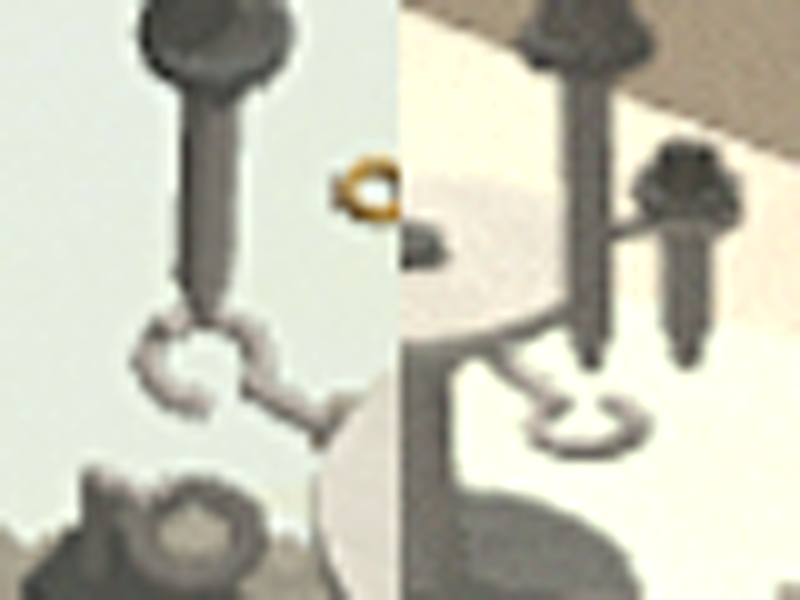

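```bash
python3 - <<'E'
from h import *
f=lambda x,o:(np.array(x)+.5)/10-.5+np.array(o)
S=cam('s8');D=cam('d8'); so=(270,182);do=(250,150)
fs=lambda p:(p+.5-np.array(so))*10-.5
fd=lambda p:(p+.5-np.array(do))*10-.5
n=tri([ray(S,f((205,322),so)),ray(D,f((193,370),do))]);print('nose',n[0].round(4),np.round(n[1],4))
h=tri([ray(S,f((203.5,362),so)),ray(D,f((187.5,428),do))]);print('hook',h[0].round(4),np.round(h[1],4))
g=tri([ray(S,f((196,533),so)),ray(D,f((198,629),do))]);print('guide',g[0].round(4),np.round(g[1],4))
N=n[0]
for z in (.126,.05):
    p=N.copy();p[2]=z;print(z,'scene',fs(proj(S,p)),'side',fd(proj(D,p)))
# per px sensitivities
for dx in ([.001,0,0],[0,.001,0],[0,0,.1]):print(dx,fs(proj(S,N+dx))-fs(proj(S,N)),fd(proj(D,N+dx))-fd(proj(D,N)))
E
```

```text
nose [0.5918 0.046  0.1452] [0.0015 0.0015]
hook [0.5892 0.0456 0.1259] [0.002 0.002]
guide [0.591  0.0455 0.0524] [0.0011 0.0011]
0.126 scene [207.98228137 366.38980376] side [198.65216173 426.20501763]
0.05 scene [199.63586652 539.61203161] side [202.10312237 634.90536467]
[0.001, 0, 0] [-1.36838744  2.50281193] [ 2.3031785  -1.10717945]
[0, 0.001, 0] [3.39390511 1.09450401] [-2.29689741 -1.05646288]
[0, 0, 0.1] [  12.48083353 -259.02831675] [  -4.95534277 -299.67938298]
```

```bash
python3 - <<'E'
from h import *
a=cv2.imread('pics/w8.png')[140:240,230:340];b=cv2.imread('pics/w7.png')[140:240,230:340]
cv2.imwrite('pics/c13.png',cv2.convertScaleAbs(cv2.resize(np.hstack([a,b]),None,fx=3.6,fy=5.4,interpolation=2),alpha=2))
E
```

```text
(no output)
```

View pics/c13.png

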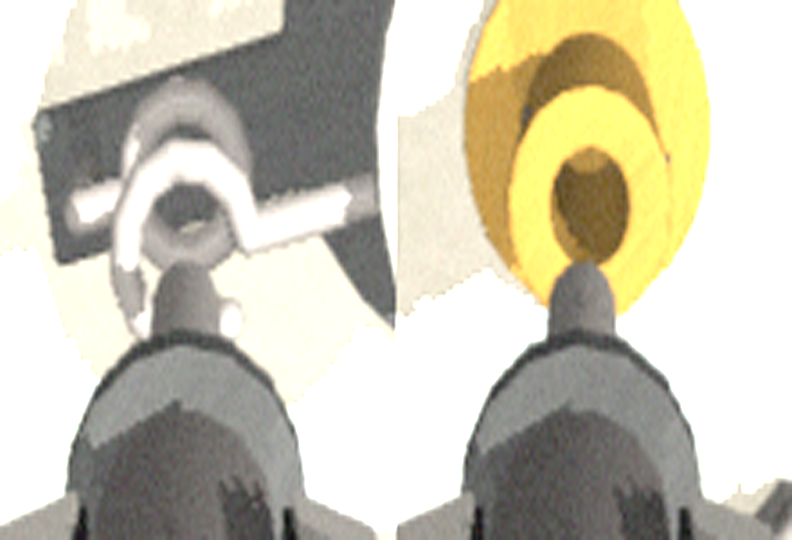

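```bash
python3 - <<'E'
from h import *
c=cam('w8'); 
def circ(p,r,z): 
    A=np.linspace(0,2*np.pi,60); return np.array([proj(c,(p[0]+r*np.cos(a),p[1]+r*np.sin(a),z)) for a in A])
cr=lambda q:(((q+.5)-[230,140])*[3.6,5.4]-.5)
for n,uv,z,r in [('hook',(281.7,186),.126,.0115),('guide',(281.9,173),.05,.021)]:
    p=onz(c,uv,z);q=cr(circ(p,r,z));print(n,p.round(4),'bbox',q.min(0).round(0),q.max(0).round(0))
t=get_obs()['tool_pos']
print(t)
print('axis at nose z', cr(proj(c,(t[0],t[1],.1453))),'at collar',cr(proj(c,(t[0],t[1],.2503))))
for p in ([t[0],t[1]],):
    q=cr(circ(p,.02,.2503));print('collar bbox',q.min(0).round(),q.max(0).round()); q=cr(circ(p,.003,.1453));print('nose bbox',q.min(0).round(),q.max(0).round())
    q=cr(circ(p,.008,.18));print('shaft bbox',q.min(0).round(),q.max(0).round())
E
```

```text
hook [0.5893 0.0466 0.126 ] bbox [142. 184.] [233. 316.]
guide [0.5905 0.0464 0.05  ] bbox [120.  79.] [256. 279.]
[0.59061598 0.04655249 0.27756917]
axis at nose z [189.81023426 282.47559933] at collar [192.40585112 494.87185076]
collar bbox [ 71. 318.] [314. 665.]
nose bbox [177. 264.] [202. 301.]
shaft bbox [153. 282.] [228. 390.]
```

In the wrist view the nose (281,189) lines up with the curl centre (282,186) and the guide centre (282,173) to within about 1 mm. I start down slowly, watching the force.

send_rows(rows=[-0.5,0.3,0,0,0,0,0,0,0,-5,0,0,0,0,0,0,-8,0,0,0,0,0,0,-8,0,0,0,0,0,0,-8,0,0,0,0,0,0,-8,0,0,0,0,0,0,-4,0,0,0,0,0,0,0,0,0,0,0])

```text
time: 14.95
tool_pos: [0.5899, 0.0468, 0.2361]
ee_rot: [-3.141, 0.0, 1.142]
wrist_force: [1.1, 1.7, -2.2]
width: 0.0278
```

```bash
python3 - <<'E'
from h import *
wsnap('w9.png'); snap('scene','s9.png');snap('side','d9.png')
print(get_obs()['wrist_torque'])
a=cv2.imread('pics/s9.png')[182:242,270:310];b=cv2.imread('pics/d9.png')[160:220,250:290]
cv2.imwrite('pics/c14.png',cv2.convertScaleAbs(cv2.resize(np.hstack([a,b]),None,fx=10,fy=10,interpolation=2),alpha=1.5))
a=cv2.imread('pics/w9.png')[120:240,210:360]
cv2.imwrite('pics/c15.png',cv2.convertScaleAbs(cv2.resize(a,None,fx=5,fy=5,interpolation=2),alpha=2))
E
```

```text
14.95 [0.5899 0.0468 0.2361] [-3.1409e+00  2.0000e-04  1.1420e+00] [ 1.1  1.7 -2.2] 0.0278
[-0.01213062  0.07425995 -0.03411893]
```

View pics/c14.png

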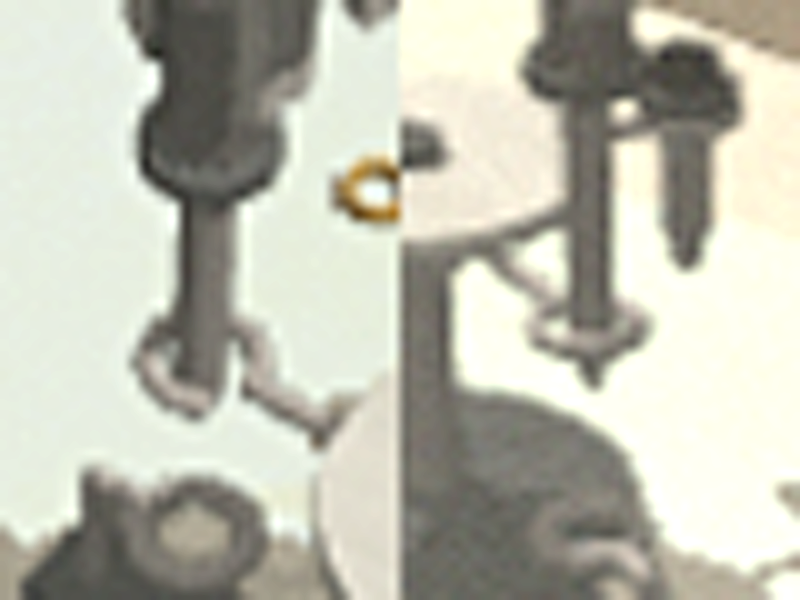

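View pics/c15.png

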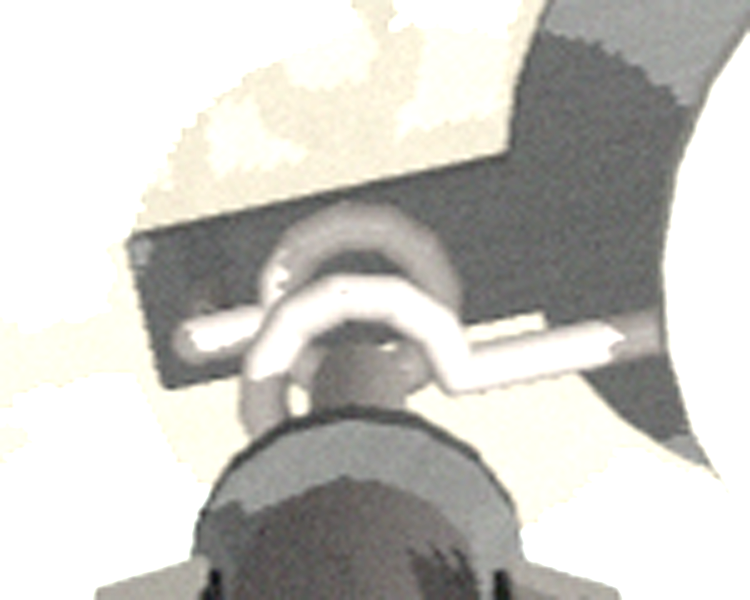

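The nose is through the curl, with even gaps around it and no contact force. I continue down to the guide.

send_rows(rows=[0,0,-7,0,0,0,0,0,0,-8,0,0,0,0,0,0,-8,0,0,0,0,0,0,-7,0,0,0,0,0,0,-6,0,0,0,0,0,0,-6,0,0,0,0,0,0,-4,0,0,0,0,0,0,0,0,0,0,0])

```text
time: 16.1
tool_pos: [0.5899, 0.0468, 0.1901]
ee_rot: [-3.141, 0.0, 1.142]
wrist_force: [-1.3, -0.2, -2.8]
width: 0.0279
```

```bash
python3 - <<'E'
from h import *
wsnap('w10.png'); snap('scene','s10.png');snap('side','d10.png')
print(get_obs()['wrist_torque'])
a=cv2.imread('pics/s10.png')[182:242,270:310];b=cv2.imread('pics/d10.png')[165:225,250:290]
cv2.imwrite('pics/c16.png',cv2.convertScaleAbs(cv2.resize(np.hstack([a,b]),None,fx=10,fy=10,interpolation=2),alpha=1.5))
E
```

```text
16.1 [0.5899 0.0468 0.1901] [-3.141e+00  2.000e-04  1.142e+00] [-1.3 -0.2 -2.8] 0.0279
[-0.0097334   0.02871774 -0.01890653]
```

View pics/c16.png

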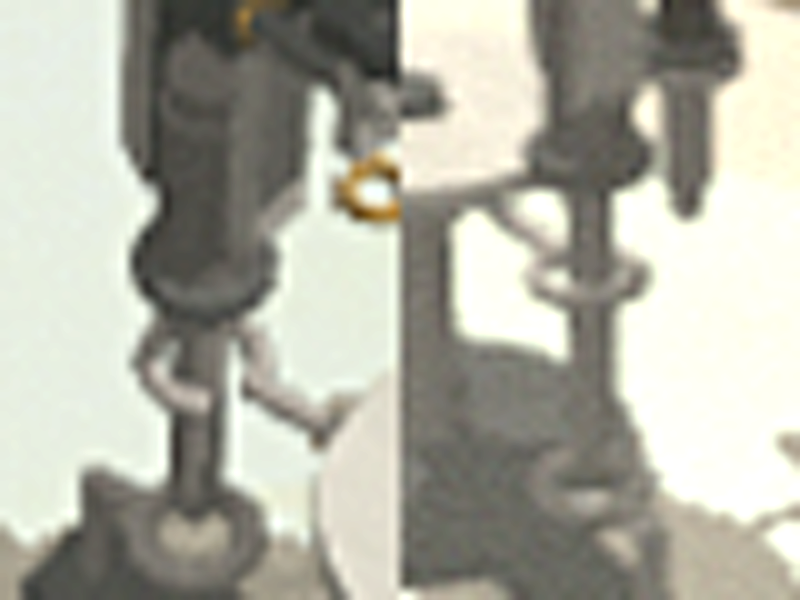

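The nose is just above the guide ring and centred in both views (scene (289,233), side (269,212)). Continuing.

send_rows(rows=[0,0,-3,0,0,0,0,0,0,-3,0,0,0,0,0,0,-3,0,0,0,0,0,0,-3,0,0,0,0,0,0,-3,0,0,0,0,0,0,-3,0,0,0,0,0,0,-2,0,0,0,0,0,0,0,0,0,0,0])

```text
time: 17.25
tool_pos: [0.59, 0.0468, 0.1703]
ee_rot: [-3.141, 0.0, 1.142]
wrist_force: [-0.4, 0.6, -2.5]
width: 0.0274
```

```bash
python3 - <<'E'
from h import *
wsnap('w11.png'); snap('scene','s11.png');snap('side','d11.png')
print(get_obs()['wrist_torque'])
a=cv2.imread('pics/s11.png')[182:242,270:310];b=cv2.imread('pics/d11.png')[165:225,250:290]
cv2.imwrite('pics/c17.png',cv2.convertScaleAbs(cv2.resize(np.hstack([a,b]),None,fx=10,fy=10,interpolation=2),alpha=1.5))
E
```

```text
17.25 [0.59   0.0468 0.1703] [-3.1413  0.      1.142 ] [-0.4  0.6 -2.5] 0.0274
[-0.03639806  0.00480466 -0.02139373]
```

View pics/c17.png

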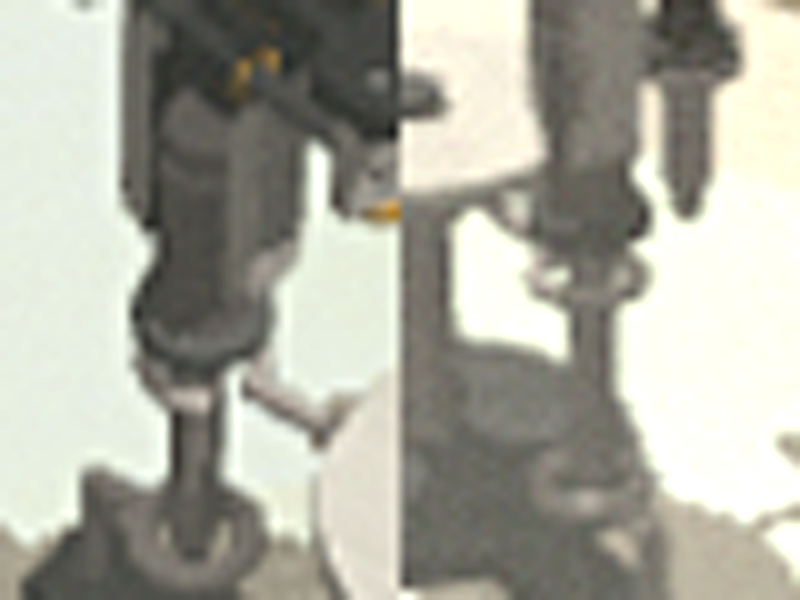

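The nose is inside the guide ring and the force is only the handpiece's weight. I lower the last 13 mm or so slowly.

send_rows(rows=[0,0,-3,0,0,0,0,0,0,-3,0,0,0,0,0,0,-2.5,0,0,0,0,0,0,-1.5,0,0,0,0,0,0,-1,0,0,0,0,0,0,-0.7,0,0,0,0,0,0,0,0,0,0,0,0,0,0,0,0,0,0])

```text
time: 18.4
tool_pos: [0.5901, 0.0468, 0.1589]
ee_rot: [3.141, -0.0, 1.142]
wrist_force: [0.5, -0.4, -2.6]
width: 0.0276
```

```bash
python3 - <<'E'
from h import *
for i in range(3):
    o=get_obs();print(o['tool_pos'].round(4),o['wrist_force'].round(2),o['wrist_torque'].round(3))
E
```

```text
[0.5901 0.0468 0.1589] [ 0.49 -0.4  -2.62] [ 0.056 -0.018  0.013]
[0.5901 0.0468 0.1589] [ 0.49 -0.4  -2.62] [ 0.056 -0.018  0.013]
[0.5901 0.0468 0.1589] [ 0.49 -0.4  -2.62] [ 0.056 -0.018  0.013]
```

send_rows(rows=[0,0,-0.5,0,0,0,0,0,0,-0.5,0,0,0,0,0,0,-0.4,0,0,0,0,0,0,-0.3,0,0,0,0,0,0,0,0,0,0,0,0,0,0,0,0,0,0,0,0,0,0,0,0,0,0,0,0,0,0,0,0])

```text
time: 19.4
tool_pos: [0.5903, 0.0468, 0.1575]
ee_rot: [3.141, -0.0, 1.142]
wrist_force: [-0.6, -0.4, -0.0]
width: 0.0273
```

```bash
python3 - <<'E'
from h import *
wsnap('w12.png'); snap('scene','s12.png');snap('side','d12.png')
print(get_obs()['wrist_torque'])
a=cv2.imread('pics/s12.png')[182:242,270:310];b=cv2.imread('pics/d12.png')[165:225,250:290]
cv2.imwrite('pics/c18.png',cv2.convertScaleAbs(cv2.resize(np.hstack([a,b]),None,fx=10,fy=10,interpolation=2),alpha=1.5))
E
```

```text
19.4 [0.5903 0.0468 0.1575] [ 3.141e+00 -3.000e-04  1.142e+00] [-0.6 -0.4 -0. ] 0.0273
[-0.10899478  0.14010862  0.0157455 ]
```

View pics/c18.png

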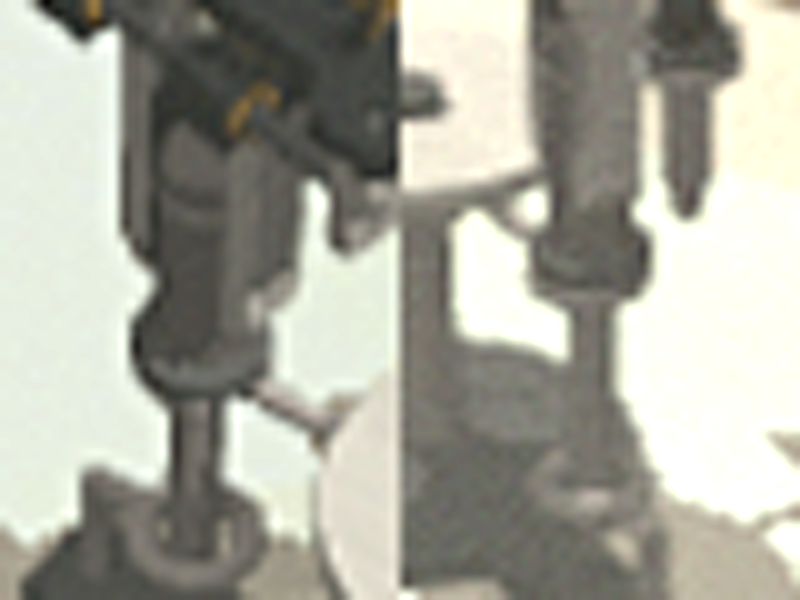

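The wrist force went from −2.6 N to 0 at the predicted height of 0.1575, so the weight is on the hook. I open gently.

send_rows(rows=[0,0,0,0,0,0,0.31,0,0,0,0,0,0,0.33,0,0,0,0,0,0,0.37,0,0,0,0,0,0,0.45,0,0,0,0,0,0,0.6,0,0,0,0,0,0,0.75,0,0,0,0,0,0,0.75,0,0,0,0,0,0,0.75])

```text
time: 20.55
tool_pos: [0.5901, 0.0468, 0.1571]
ee_rot: [3.142, -0.0, 1.142]
wrist_force: [0.4, 0.8, -0.7]
width: 0.0703
```

```bash
python3 - <<'E'
from h import *
wsnap('w13.png')
E
```

```text
20.55 [0.5901 0.0468 0.1571] [ 3.1416e+00 -1.0000e-04  1.1420e+00] [ 0.4  0.8 -0.7] 0.0703
```

View pics/w13.png

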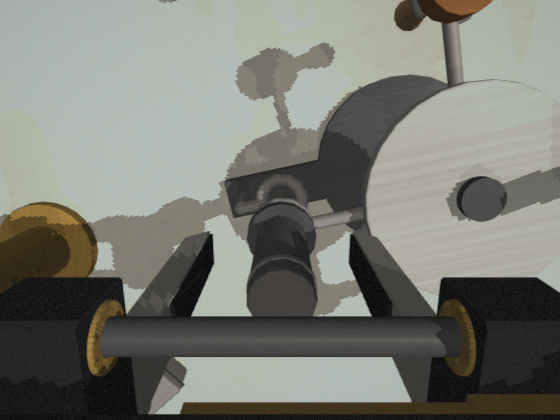

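The handpiece hangs free between the open fingers at (283,255). I retract straight up, then back a little.

send_rows(rows=[0,0,10,0,0,0,0.75,0,0,25,0,0,0,0.75,0,0,35,0,0,0,0.75,0,0,35,0,0,0,0.75,0,0,35,0,0,0,0.75,-20,-10,10,0,0,0,0.75,-40,-20,0,0,0,0,0.75,-20,-10,0,0,0,0,0.75])

```text
time: 21.6
tool_pos: [0.509, 0.0062, 0.3089]
ee_rot: [3.139, -0.001, 1.142]
wrist_force: [-0.5, 1.6, -0.4]
width: 0.0707
```

send_rows(rows=[-40,-20,0,0,0,0,0.75,-40,-20,0,0,0,0,0.75,-30,-10,0,0,0,0,0.75,0,0,0,0,0,0,0.75,0,0,0,0,0,0,0.75,0,0,0,0,0,0,0.75,0,0,0,0,0,0,0.75,0,0,0,0,0,0,0.75])

```text
time: 22.6
tool_pos: [0.4004, -0.043, 0.3068]
ee_rot: [-3.141, 0.0, 1.143]
wrist_force: [-0.3, 0.2, 0.5]
width: 0.0706
```

```bash
python3 - <<'E'
from h import *
wsnap('w14.png'); snap('scene','s14.png');snap('side','d14.png')
a=cv2.imread('pics/s14.png')[172:247,260:310];b=cv2.imread('pics/d14.png')[155:230,240:290]
cv2.imwrite('pics/c19.png',cv2.convertScaleAbs(cv2.resize(np.hstack([a,b]),None,fx=8,fy=8,interpolation=2),alpha=1.5))
E
```

```text
22.6 [ 0.4004 -0.043   0.3068] [-3.1407  0.      1.1425] [-0.3  0.2  0.5] 0.0706
```

View pics/c19.png

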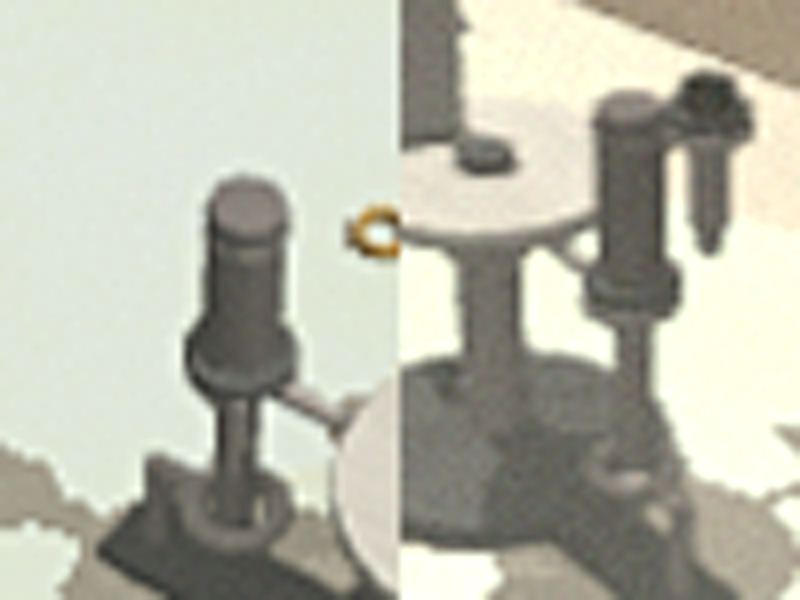

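View pics/s14.png

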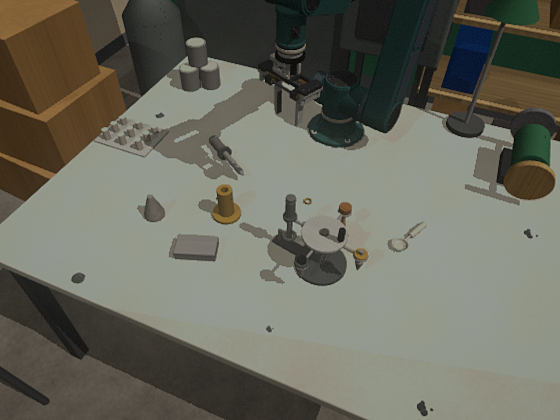

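View pics/w14.png

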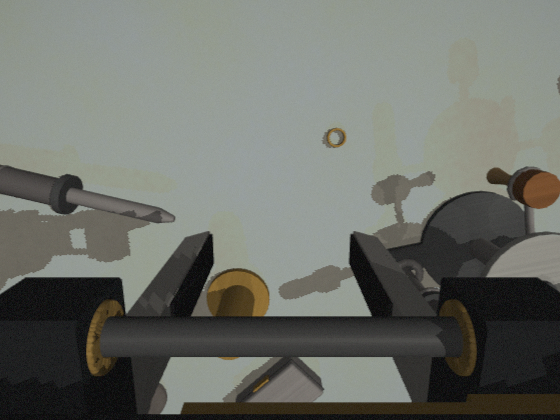

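The handpiece hangs upright at scene (290,215), with its collar on the curl and its nose in the guide ring. The box, cone, spoon and cast ring are where they were, and the gripper is clear of everything. I hand the job in.

```bash
python3 - <<'E'
from h import *
print(get_obs()['wrist_force'].round(2)); print(close_job())
E
```

```text
[-0.22 -0.02  0.02]
the job is handed in; nothing more can be done
None
```

The handpiece is hanging nose down on the empty hook, with its shaft through the guide ring, and the job is handed in at about 23 s.

**What I did:**
- **Carousel:** I turned it about 150° clockwise by the crank knob. Seen by the scene and side cameras, the hook and guide centres agreed to about 2 mm.
- **Handpiece:** I drew the smaller handpiece out of the brass socket and threaded it through the curl and the guide ring. I lowered it until the wrist force went from −2.6 N to 0 at the predicted height, then opened the gripper and backed away.

**Last checks:** The pictures show the handpiece upright, with its collar on the curl and its nose in the guide ring. The bur box, stone cone, spoon and cast ring look unmoved in the final pictures, and the gripper touches nothing (wrist force about 0). I did not measure the collar and nose offsets again after letting go. With the shaft in the curl and guide ring, they should be no more than about 3.5 mm.

**What disagreed:**
- The cameras differed from one another by 2–4 mm, so I did the final alignment mainly from the wrist view.
- The larger look-alike, which had been balanced on its nose, fell over early on without the arm near it. It lies on the table, clear of everything else.

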